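Switch the shower outlet on the interlocked key bank

ROBOT

A 6-joint arm with a two-finger parallel gripper is mounted at the origin on the work surface. World frame = base frame: x ahead of the robot, y to its left, z up, the work surface at z = 0. Lengths are in m, angles in rad, forces in N, time in s.
With the tool pointing down it reaches from about 0.3 to 0.85 m from the base axis. Payload 4.2 kg.
Tool frame: the origin (TCP) lies at the very end of the fingers, on their centre line; the grasp point (between the pads) lies robot.tcp_to_grasp behind it (robot.tcp_to_grasp is the distance from the TCP to the grasp point, in m); z points along the fingers, y is the line along which they close (so a half turn about z gives the same grasp; the last joint's range is limited). The gripper opens to 91 mm and grips with 3 to 60 N. Pads are 32 mm wide; open, the fingers measure 118 mm over their backs; the gripper's body (76 mm by 178 mm) begins 60 mm behind the grasp point.
Start: joints at [-1.362, 0.32, 1.565, -0, 1.257, -0.02], TCP at [0.13, -0.56, 0.214] pointing down, gripper open.
Joint ranges: [-3.11, 3.11], [-0.84, 2.01], [0.21, 2.61], [-1.34, 4.49], [0.05, 2.63], [-2.56, 2.56]. Speed limits (rad/s): [2.57, 2.57, 3.14, 3.14, 3.14, 3.14].

INTERFACE

Orientations are given as a 3x3 rotation matrix whose columns are the frame's x, y, z axes.
In Python, from rig import robot gives the robot as it stands. The module is installed in compiled form; this text tells all that it offers.
- The arm moves only by the tool apply_moves, never from a script. Its argument "motion" is a list of rows, each a list of 3 entries, a list of its own where there are three numbers: the shift along the world's x, y, z in units of 1 m (1.0 is 1 m), then the turn, a rotation vector about the world's x, y, z in units of 30 degrees (1.0 is 30 degrees), then the opening, from 0 (shut) to 1 (fully open). In form: [[[dx, dy, dz], [rx, ry, rz], hand], ...]. A call has 1 to 12 rows; each row is the pose to reach, as a shift and turn from the pose commanded when the call began; what a row does not reach only later rows make up. A row lasts 1/10 s, in which the tool goes at most 50 mm and 8.59 degrees, less where a joint would pass 70% of its speed; a pose out of reach is approached as far as the arm can. A call with a number of a shift or a turn outside -1 to 1 is refused whole. A call with a gripper value outside its range is refused whole. The fingers move at their own pace and stop on an object; "force" is the grip in N (left out, the last holds). Time passes only in rows, so rows that repeat a pose let the fingers close. It gives the time, the measured TCP pose, the force, the opening and the grip force at its end, in the units of the state.
- robot.state(): the state, without advancing time (a new reading comes with each control period).
- robot.snapshot(name): name is "scene" or "side" or "wrist"; returns (picture, depth): 480x640x3 uint8, red, green, blue; 480x640 float32, m along the optical axis (not along the pixel's ray), 0 where there is no reading.
- robot.camera_info(name): a dict with "camera_matrix" (3x3 intrinsics, pixels), "position" and "attitude" of the camera in the world. Camera axes: x right, y down, z forward; pixel columns grow to the right and rows downward; lengths in m; the calibration is good to about 2 mm. The wrist camera is an equidistant fisheye: a pixel r from the principal point sees the ray r / f radians off the axis. A picture is of the moment at which its call begins: read the wrist's pose just before it. camera_info takes no time and is no camera call; for the wrist camera it gives the pose at the moment of the call.
- robot.hand_in(): hands the job in; it is judged then, once.
The state is a dict: "t": time; "joint_positions": joint angles; "joint_velocities": joint speeds; "tau": joint torques, N m; "ee_pos": TCP position; "eef_rot": TCP orientation; "contact_force": force on the tool from outside, world axes, zero at the start; "moment": the same for the moment, N m; "width": opening from 0.0 (shut) to 1.0 (fully open); "grasp_force": force on a finger pad.
Only numpy, scipy, OpenCV 4.12 (cv2) and the standard library are available. Lean on these libraries where they do the work, as an engineer would, in place of code of your own. Each camera call takes 0.05 s, during which the arm holds its last target. There are 200 camera calls.

TASK

Switch the shower over on the three-key bank on the round console in the middle of the basket shelf: first press the long bar key (tub spout, to run off the cold water) fully down, which pops up the key that is down now, then press the round key (rain head) fully down. Finish with the round key alone down and the other two fully up, and leave the clear bottle standing where it is.

Things in the scene. Friction and masses are not known exactly. Their poses are not given: they have to be found in the camera images.
- key_bar_top (a point): White plastic key. Tub-spout key: a long narrow bar, 64 mm along its x by 20 mm along y. It starts up. Point: centre of its flat top, z up; its height is 88 mm above the work surface when up, 76 mm when fully down (12 mm travel). The keys stand in a triangle, 78 mm apart, on a round grey console (170 mm across, top at 68 mm) turned any way round.
- key_round_top (a point): White plastic key. Rain-head key: a round disc, 50 mm in diameter. It starts up. Point: centre of its flat top, z up; its height is 88 mm above the work surface when up, 76 mm when fully down (12 mm travel). Same axes as the bar key.
- key_square_top (a point): White plastic key. Hand-shower key: a small square, 30 x 30 mm. It is the one down at the start. Point: centre of its flat top, z up; its height is 88 mm above the work surface when up, 76 mm when fully down (12 mm travel). All three are interlocked: pressing one down pushes the down one up by as much; it takes 2 to 4 N; no springs, keys stay where left.
- bottle: Empty clear plastic bottle with a white flip cap, 48 mm in diameter, 114 mm tall, 40 g, standing in the basket to the left or right of the key bank, its centre about 0.2 m from the console's middle. Origin: centre of its underside (14 mm above the work surface); z along its axis.
Things that resemble listed ones, but are neither listed nor needed, are in the scene too. What is shaped like the bottle but red or yellow is not meant.

How it is judged:
On the way:
1. the bar key is fully down and the square and round keys are up (height (world z) of key_bar_top below 0.0795 m and height (world z) of each of key_square_top, key_round_top above 0.083 m), for 0.1 s.
At the end, for the whole second after the job is handed in: The round key's top is below 79.5 mm (within 3.5 mm of fully down), the bar and square keys' tops are above 83 mm (within 5 mm of fully up), and the bottle stands upright (within 0.2 rad) (height (world z) of key_round_top below 0.0795 m and height (world z) of each of key_bar_top, key_square_top above 0.083 m and angle between bottle's own z axis and vertical below 0.2 rad); the robot touches nothing.
It fails at once if the bottle is knocked over or pushed more than 30 mm (angle between bottle's own z axis and vertical above 0.5 rad or distance of bottle from where it was at the start of the episode above 0.03 m).
It also fails if it takes over 32 s, if anything falls off the work surface, if the arm or the gripper's body presses on something with over 40 N, if the wrist force passes 120 N, or if a joint passes its speed limit or range.

## Working session

There is one attempt and no reset: what is moved stays moved. The work goes in short steps, Python scripts to look and compute and a tool call to move; the robot and the scene stay as the last step left them, time stands still between calls to the robot, and variables do not carry over. Pictures are saved under pics/ and viewed, at most 10 in all, crops included, and the job is handed in when it is done.

Besides the shell and the picture viewer there is one more tool, called after "Request:" by a JSON object that holds its "name" and its "arguments". apply_moves: Moves the arm, as the interface text tells. Shifts and turns lie within -1 to 1; 1 stands for 1 m of shift or 30 degrees of turn. Its arguments: {"type":"object","properties":{"motion":{"type":"array"},"force":{"type":"number"}},"required":["motion"]}

```bash
mkdir -p pics
cat > h.py <<'E'
import numpy as np,cv2
from rig import robot
def world(name,info,pix,depth=None,z=None):
    K=np.array(info["camera_matrix"]);R=np.array(info["attitude"]);p=np.array(info["position"])
    pix=np.atleast_2d(np.array(pix,float))
    a=(pix[:,0]-K[0,2])/K[0,0];b=(pix[:,1]-K[1,2])/K[1,1]
    if name=="wrist":
        r=np.hypot(a,b)+1e-9;d=np.c_[a/r*np.sin(r),b/r*np.sin(r),np.cos(r)]
    else: d=np.c_[a,b,np.ones_like(a)]
    if depth is not None: d=d/d[:,2:]*np.array(depth)[:,None]; return p+d@R.T
    w=d@R.T; return p+w*((z-p[2])/w[:,2])[:,None]
def shot(name):
    i=robot.camera_info(name);im,d=robot.snapshot(name);return i,im,d
E
python3 - <<'E'
from h import *
for n in("scene","side"):
    i,im,d=shot(n);cv2.imwrite(f"pics/{n}0.png",im[:,:,::-1]);np.savez(f"{n}0.npz",im=im,d=d,**{k:np.array(i[k]) for k in i});print(n,i)
s=robot.state();print(s["t"],s["ee_pos"],s["eef_rot"],robot.tcp_to_grasp)
E
```

```text
scene {'camera_matrix': array([[474.06621026,   0.        , 320.5444789 ],
       [  0.        , 474.06621026, 238.91041475],
       [  0.        ,   0.        ,   1.        ]]), 'position': array([ 0.95862991, -0.28389578,  0.48056201]), 'attitude': array([[ 0.60709392,  0.48937461, -0.62605867],
       [ 0.79462879, -0.37530453,  0.47719137],
       [-0.00143732, -0.78718422, -0.61671625]])}
side {'camera_matrix': array([[546.65449374,   0.        , 317.43874752],
       [  0.        , 546.65449374, 239.62795751],
       [  0.        ,   0.        ,   1.        ]]), 'position': array([0.4375933 , 0.63172609, 0.6212898 ]), 'attitude': array([[-0.97622657, -0.14916024,  0.15726702],
       [-0.21619717,  0.61816824, -0.75572932],
       [ 0.01550729, -0.77176373, -0.63572028]])}
0.1 [ 0.13029936 -0.55956029  0.21320726] [[ 9.73945324e-01  2.26782665e-01 -3.59793125e-04]
 [ 2.26782951e-01 -9.73944052e-01  1.57406940e-03]
 [ 6.55327890e-06 -1.61465247e-03 -9.99998696e-01]] 0.0188
```

View pics/scene0.png

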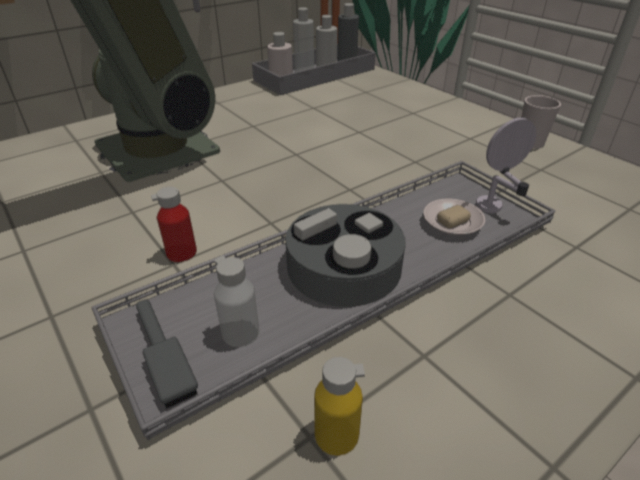

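View pics/side0.png

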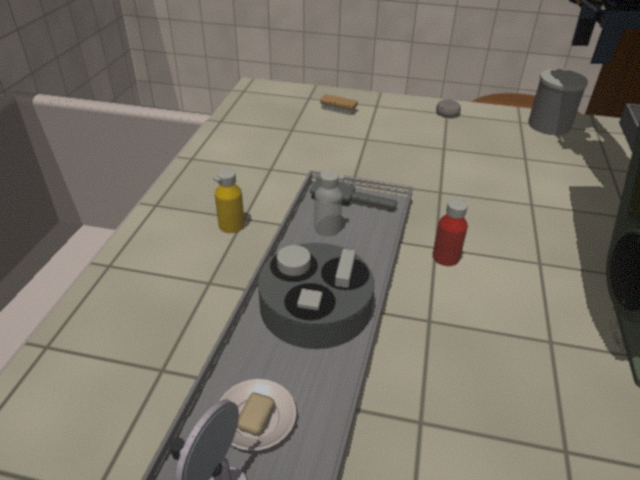

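The keys in the scene view are the bar at (316,222), square at (369,222) and round at (352,248). In the side view the bar is at (346,265), round at (294,258) and square at (311,299). The clear bottle is at (236,300) in scene and (328,205) in side. The red bottle (176,225) and the yellow one (338,405) are the wrong colour, so they aren't meant. Next I'll measure the key tops.

Run:
```python
from h import *
for n,roi in(("scene",(285,200,120,75)),("side",(262,240,110,75))):
    f=np.load(n+"0.npz");im=f["im"];d=f["d"];x,y,w,h=roi
    vv,uu=np.mgrid[y:y+h,x:x+w];vv=vv.ravel();uu=uu.ravel()
    P=world(n,f,np.c_[uu,vv],depth=d[vv,uu])
    br=im[vv,uu].min(1)
    print(n,np.percentile(br,[10,50,80,90,95]))
    m=np.zeros(im.shape[:2],np.uint8);m[vv,uu]=((br>105)&(P[:,2]>.069))*255
    k,l,s,c=cv2.connectedComponentsWithStats(m)
    for j in range(1,k):
        if s[j,4]<40: continue
        sel=l[vv,uu]==j;Q=P[sel];zt=np.percentile(Q[:,2],75)
        T=Q[abs(Q[:,2]-np.median(Q[Q[:,2]>zt-.004,2]))<.004]
        r=cv2.minAreaRect((T[:,:2]*1000).astype(np.float32))
        print(c[j],s[j,4],"z",np.median(T[:,2]),"rect",r,"mean",T.mean(0))
    # bottle
    x,y,w,h=(205,255,65,95) if n=="scene" else (310,168,36,70)
    vv,uu=np.mgrid[y:y+h,x:x+w];vv=vv.ravel();uu=uu.ravel();P=world(n,f,np.c_[uu,vv],depth=d[vv,uu]);Q=P[P[:,2]>.1]
    print("bottle top",Q.mean(0),Q[:,2].max(),len(Q))
    cv2.imwrite(f"pics/{n}_c.png",cv2.resize(im[180:360,190:430,::-1],(720,540)))
```

```text
scene [ 25.  79. 111. 132. 134.]
[315.35097493 218.82451253] 359 z 0.08932469967111681 rect ((519.5670166015625, 41.96784973144531), (19.8382568359375, 62.55430603027344), 2.707838296890259) mean [0.52033044 0.04113702 0.08929554]
[368.76211454 220.91629956] 227 z 0.07742994740299045 rect ((557.450927734375, 110.1678466796875), (29.5929012298584, 27.86454200744629), 89.95077514648438) mean [0.55824057 0.10915721 0.07743682]
[351.86181278 245.88112927] 673 z 0.08939610101140189 rect ((597.3358154296875, 43.195068359375), (47.05448532104492, 46.66114807128906), 20.23227310180664) mean [0.59824436 0.04255369 0.08938196]
bottle top [ 0.58779903 -0.1268563   0.12456056] 0.4805620100051022 1022
side [ 31.  81. 113. 139. 142.]
[293.21440536 255.88777219] 597 z 0.09002875486671813 rect ((595.7755126953125, 44.49885559082031), (47.8277473449707, 48.59056854248047), 48.52048873901367) mean [0.5956293  0.04525115 0.08999294]
[345.20906801 263.90428212] 397 z 0.08982966957995686 rect ((517.6407470703125, 41.935482025146484), (19.83186149597168, 65.3524398803711), 1.6879009008407593) mean [0.51783968 0.04433555 0.08979933]
[309.42553191 298.02735562] 329 z 0.07792409030120206 rect ((555.4127197265625, 111.11569213867188), (28.30815315246582, 31.815460205078125), 2.013000249862671) mean [0.5553423  0.11226022 0.07781647]
bottle top [ 0.56965754 -0.0866861   0.13864986] 0.6212897989821637 493
```

View pics/scene_c.png

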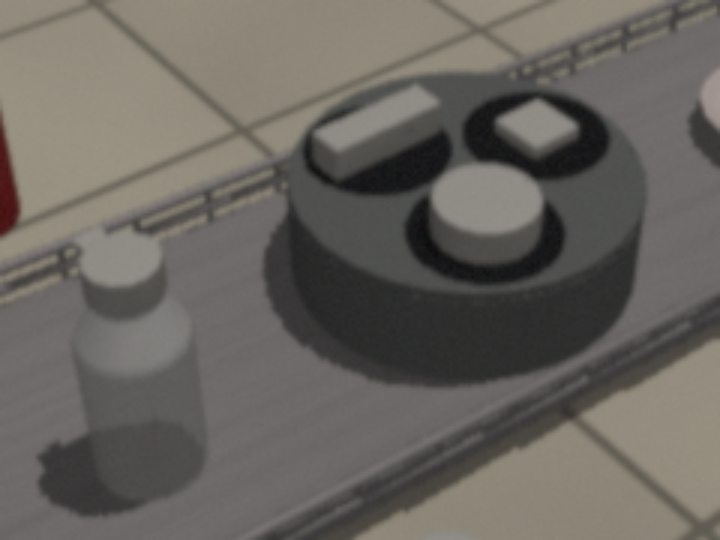

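Both views agree within 3 mm: bar (0.519,0.043) at z 0.089, round (0.597,0.044) at z 0.089 and square (0.556,0.111) at z 0.077. The spacings come out near 78 mm and the heights match the spec. The crop confirms the shapes and shows the clear bottle at about (0.57,-0.13). I'll shut the fingers and go above the bar.

Request:
{"name": "apply_moves", "arguments": {"motion": [[[0.389, 0.602, 0], [0, 0, 0], 0], [[0.389, 0.602, 0], [0, 0, 0], 0], [[0.389, 0.602, 0], [0, 0, 0], 0], [[0.389, 0.602, 0], [0, 0, 0], 0], [[0.389, 0.602, 0], [0, 0, 0], 0], [[0.389, 0.602, 0], [0, 0, 0], 0], [[0.389, 0.602, 0], [0, 0, 0], 0], [[0.389, 0.602, 0], [0, 0, 0], 0], [[0.389, 0.602, 0], [0, 0, 0], 0], [[0.389, 0.602, 0], [0, 0, 0], 0], [[0.389, 0.602, 0], [0, 0, 0], 0], [[0.389, 0.602, 0], [0, 0, 0], 0]], "force": 20}}

```text
t: 1.3
ee_pos: [0.4566, -0.0541, 0.2139]
eef_rot: [[0.974, 0.227, -0.0], [0.227, -0.974, -0.0], [-0.0, 0.0, -1.0]]
contact_force: [0.3, -1.7, 0.2]
width: 0.005
grasp_force: 0.0
```

Request:
{"name": "apply_moves", "arguments": {"motion": [[[0, 0, 0], [0, 0, 0], 0], [[0, 0, 0], [0, 0, 0], 0], [[0, 0, 0], [0, 0, 0], 0]]}}

```text
t: 1.6
ee_pos: [0.4553, -0.0568, 0.2136]
eef_rot: [[0.974, 0.226, -0.001], [0.226, -0.974, -0.0], [-0.001, 0.0, -1.0]]
contact_force: [0.3, 0.1, 0.4]
width: 0.007
grasp_force: 0.0
```

Request:
{"name": "apply_moves", "arguments": {"motion": [[[0.0635, 0.0995, 0], [0, 0, 0], 0], [[0.0635, 0.0995, 0], [0, 0, 0], 0], [[0.0635, 0.0995, 0], [0, 0, 0], 0], [[0.0635, 0.0995, -0.04], [0, 0, 0], 0], [[0.0635, 0.0995, -0.08], [0, 0, 0], 0], [[0.0635, 0.0995, -0.1], [0, 0, 0], 0], [[0.0635, 0.0995, -0.11], [0, 0, 0], 0], [[0.0635, 0.0995, -0.11], [0, 0, 0], 0]]}}

```text
t: 2.4
ee_pos: [0.5186, 0.0421, 0.1031]
eef_rot: [[0.974, 0.225, -0.003], [0.225, -0.974, -0.001], [-0.003, -0.0, -1.0]]
contact_force: [-0.5, 0.8, 0.0]
width: 0.007
grasp_force: 0.0
```

Run:
```python
from h import *
i,im,d=shot("scene");cv2.imwrite("pics/scene1.png",cv2.resize(im[120:360,190:510,::-1],(800,600)))
```

```text
(no output)
```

View pics/scene1.png

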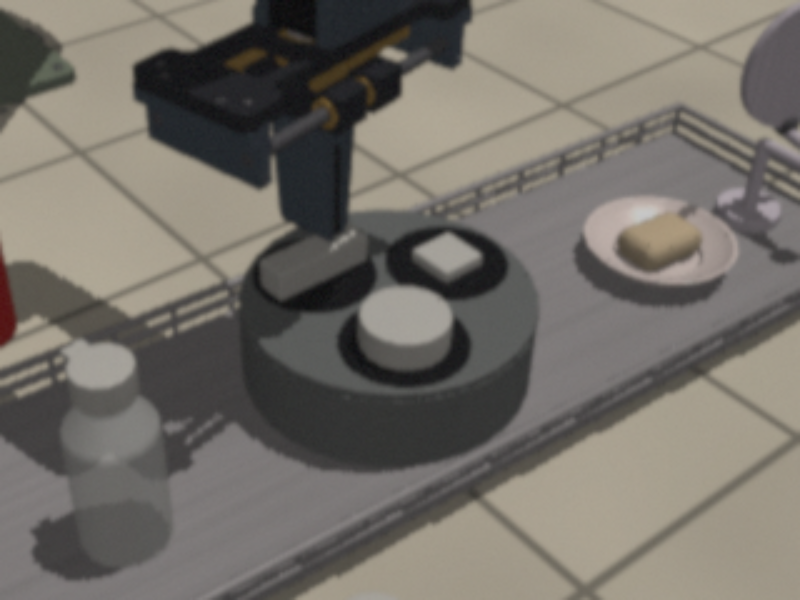

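The closed fingers (crop 315,220) are centred over the bar, clear of the other keys and the bottle. I'll press slowly.

Request:
{"name": "apply_moves", "arguments": {"motion": [[[0, 0, -0.005], [0, 0, 0], 0], [[0, 0, -0.01], [0, 0, 0], 0], [[0, 0, -0.014], [0, 0, 0], 0], [[0, 0, -0.017], [0, 0, 0], 0], [[0, 0, -0.02], [0, 0, 0], 0], [[0, 0, -0.022], [0, 0, 0], 0], [[0, 0, -0.024], [0, 0, 0], 0], [[0, 0, -0.026], [0, 0, 0], 0], [[0, 0, -0.0275], [0, 0, 0], 0], [[0, 0, -0.0275], [0, 0, 0], 0], [[0, 0, -0.0275], [0, 0, 0], 0]]}}

```text
t: 3.55
ee_pos: [0.5196, 0.0434, 0.0763]
eef_rot: [[0.974, 0.227, 0.0], [0.227, -0.974, -0.0], [0.0, 0.0, -1.0]]
contact_force: [-0.4, -0.5, 0.2]
width: 0.0
grasp_force: 0.3
```

Request:
{"name": "apply_moves", "arguments": {"motion": [[[0, 0, -0.001], [0, 0, 0], 0], [[0, 0, -0.002], [0, 0, 0], 0], [[0, 0, -0.002], [0, 0, 0], 0]]}}

```text
t: 3.85
ee_pos: [0.5197, 0.0434, 0.0762]
eef_rot: [[0.974, 0.227, 0.001], [0.227, -0.974, -0.0], [0.001, 0.0, -1.0]]
contact_force: [-3.7, -1.2, 13.5]
width: 0.003
grasp_force: 6.7
```

The fingers met the stop at z = 0.076 with 13 N, so the bar is down. I'll lift and check.

Request:
{"name": "apply_moves", "arguments": {"motion": [[[0, 0, 0.01], [0, 0, 0], 0], [[0, 0, 0.04], [0, 0, 0], 0], [[0, 0, 0.04], [0, 0, 0], 0], [[0, 0, 0.04], [0, 0, 0], 0]]}}

```text
t: 4.25
ee_pos: [0.5198, 0.0435, 0.1149]
eef_rot: [[0.974, 0.227, 0.001], [0.227, -0.974, 0.0], [0.001, 0.0, -1.0]]
contact_force: [-0.9, 0.0, 0.3]
width: 0.004
grasp_force: 0.0
```

```bash
cat >> h.py <<'E'
def keys():
  for n in("scene","side"):
    i,im,d=shot(n)
    for k,c in dict(bar=(.519,.043),round=(.597,.044),square=(.556,.111)).items():
        vv,uu=np.mgrid[190:320,255:410];vv=vv.ravel();uu=uu.ravel();P=world(n,i,np.c_[uu,vv],depth=d[vv,uu])
        s=(np.hypot(P[:,0]-c[0],P[:,1]-c[1])<.008)&(P[:,2]<.1)
        print(n,k,s.sum(),np.median(P[s,2]) if s.any() else None)
  print(robot.state()["t"],robot.state()["ee_pos"])
  return im
E
python3 -c "from h import *;keys()"
```

```text
scene bar 58 0.07778140000867653
scene round 71 0.08954149448940474
scene square 56 0.08874282282887469
side bar 60 0.07826359158061635
side round 61 0.0900887363237417
side square 76 0.08894995285344015
4.35 [0.51880091 0.04339971 0.11365239]
```

Both cameras show the bar down and the other two keys up (readings are about 1.5 mm high). Next is the round key.

Request:
{"name": "apply_moves", "arguments": {"motion": [[[0.04, 0, 0], [0, 0, 0], 0], [[0.077, 0.001, 0], [0, 0, 0], 0], [[0.077, 0.001, 0], [0, 0, 0], 0], [[0.077, 0.001, -0.012], [0, 0, 0], 0], [[0.077, 0.001, -0.022], [0, 0, 0], 0], [[0.077, 0.001, -0.026], [0, 0, 0], 0], [[0.077, 0.001, -0.03], [0, 0, 0], 0], [[0.077, 0.001, -0.033], [0, 0, 0], 0], [[0.077, 0.001, -0.036], [0, 0, 0], 0], [[0.077, 0.001, -0.038], [0, 0, 0], 0], [[0.077, 0.001, -0.04], [0, 0, 0], 0], [[0.077, 0.001, -0.04], [0, 0, 0], 0]]}}

```text
t: 5.55
ee_pos: [0.5963, 0.0444, 0.0762]
eef_rot: [[0.974, 0.227, 0.0], [0.227, -0.974, -0.0], [0.0, 0.0, -1.0]]
contact_force: [-5.3, -0.7, 12.1]
width: 0.009
grasp_force: 6.0
```

Request:
{"name": "apply_moves", "arguments": {"motion": [[[0, 0, 0.01], [0, 0, 0], 0], [[0, 0, 0.05], [0, 0, 0], 0], [[0, 0, 0.08], [0, 0, 0], 0], [[0, 0, 0.08], [0, 0, 0], 0], [[0, 0, 0.08], [0, 0, 0], 0]]}}

```text
t: 6.05
ee_pos: [0.5973, 0.0445, 0.1552]
eef_rot: [[0.974, 0.227, 0.003], [0.227, -0.974, 0.0], [0.003, 0.001, -1.0]]
contact_force: [-0.3, 0.4, -0.6]
width: 0.006
grasp_force: 0.0
```

```bash
python3 -c "
from h import *
im=keys();cv2.imwrite('pics/side2.png',im[:,:,::-1])"
```

```text
scene bar 58 0.08842680495334812
scene round 70 0.0777282946597285
scene square 58 0.08960555424003397
side bar 61 0.08911338835639293
side round 58 0.07807465166069377
side square 76 0.08992600474032603
6.15 [0.59601958 0.04439054 0.15334448]
```

View pics/side2.png

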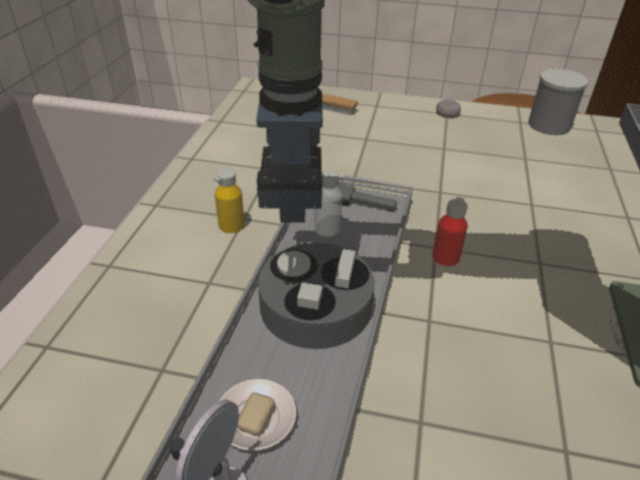

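The picture shows the round key (293,264) down, the bar (345,268) and square (310,297) up, and the bottle (328,205) standing where it was. The arm is clear of everything, so I'm handing in.

```bash
python3 -c "
from rig import robot
print(robot.hand_in())"
```

```text
the job is handed in; nothing more can be done
None
```

I pressed the bar key fully down, then the round key. Both cameras showed the round key alone down, the bar and square keys up, and the clear bottle still standing where it was; I handed the job in at about 6.2 s, and no verdict came back.

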